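Clear the broken test piece and hold the glue joint at its proof load

TASK

The last glued test piece broke, and its two wooden halves lie on the pull rig around the gauge's handle: put both into the white waste tub. Then take the black knob of the spring gauge and draw the rod straight out of the clear tube until the black pointer piston inside stands right under the rubber ring, without pulling clearly past the ring (that would overload the new joint), and keep holding it there: you finish while still gripping the knob against the spring. Leave the other things on the bench where they are.

Things in the scene. Friction and masses are not known exactly. Their poses are not given: they have to be found in the camera images.
- pull_rig: The pull rig: aluminium base plate 460 x 160 mm, 12 mm thick, fixed to the bench, with the spring gauge lying level along it. Origin on the bench under the gauge's axis. Its x runs along the gauge from knob to specimen clamp, so the rod is pulled out along -x; y across the plate, z up. Plate: x = -250 to +210 mm, y = -80 to +80 mm. Clamp with the new specimen at x = +120 to +210 mm, 90 mm high.
- tube_mouth (a point): Centre of the mouth of the gauge's clear plastic tube, on its axis, 55 mm above the bench (43 mm above the plate), at rig x = -82 mm. The tube is 30 mm in diameter, reaches from here to rig x = +104 mm in two cradles and stays put when the rod is pulled: its hook is in the eye of the specimen. Axes as the rig's.
- knob_center (a point): Centre of the waist of the gauge's black pull knob on the rod's end, on the gauge axis, 55 mm above the bench, at rig x = -138 mm at rest. The knob is a spool along the rig's x: waist 26 mm diameter, 34 mm long, between two 34 mm flanges, 50 mm long over all. Grip the waist from above, closing across the rod. Moves 1:1 with the pointer. Axes as the rig's.
- pointer (a point): Centre of the black pointer piston (25 mm diameter, 10 mm long) on the rod inside the clear tube, 198 mm behind the knob's centre on the gauge axis. A thin steel spring lies between it and the tube's mouth. Axes as the rig's.
- index (a point): Centre, on the gauge axis, of the rubber index ring (37 mm diameter, 4 mm wide) which sits round the outside of the clear tube and marks the proof load. It lies 32 to 70 mm from the resting pointer towards the knob. It is stiff on the tube and not to be moved. Axes as the rig's.
- gauge_rod (a joint): How far the rod is drawn out of the tube, m: 0 at rest, end stop at 0.09. A spring pulls it back with 100 N/m (10 mm of pull per newton) plus about 0.3 N of friction.
- block_a_center (a point): Centre (14 mm above its underside) of the longer broken beech half: 50 x 26 x 28 mm (along its x, y, z), 30 g or so, lying on the plate just in front of the knob, roughly along the gauge. Full height for x = -25 to +6 mm, beyond that a 15 mm high step (the broken lap). Grip it across its 26 mm width.
- block_b_center (a point): The same for the shorter half, 42 x 26 x 28 mm (full height for x = -21 to +5 mm), about 25 g, lying on the plate beside the knob, on the rig's +y side, roughly across the gauge. Grip it across its 26 mm width.
- tub: The waste tub, a white open-topped plastic box, 150 x 150 mm, 100 mm high, walls 4 mm, fixed to the bench. Origin at the centre of its underside.
- glue: Small white glue bottle, 32 mm diameter, 75 mm high, standing on the rig's plate at its +y side. Leave it. Origin at its foot.
- screwdriver: Screwdriver, 130 mm long, lying on the plate on the rig's -y side beside the tube. Leave it.
- vial: Capped glass vial, 26 mm diameter, 55 mm high, standing beyond the rig, before the tube rack. Leave it. Origin at its foot.
- weight: Brass balance weight, 32 mm diameter, 50 mm high, standing beyond the rig, before the tube rack. Leave it. Origin at its foot.
- amber: Amber bottle, 68 mm diameter, 150 mm high, on the right, behind the rig's clamp. Leave it. Origin at its foot.
- dish: Shallow glass dish, 90 mm diameter, 16 mm high, beyond the tub. Leave it. Origin at its foot.
- wash: White plastic bottle, 72 mm diameter, 170 mm high, on the right of the bench. Leave it. Origin at its foot.
Mind the look-alikes: they are no part of the job. Leave any orange or pink look-alike of the part that bears block_b_center alone.

How it is judged:
On the way, in this order (a step that is already met when the one before it is completed fails the run):
1. both broken halves are in the tub and let go (x of block_a_center in the frame of tub between -0.075 and 0.075 m and y of block_a_center in the frame of tub between -0.075 and 0.075 m and z of each of block_a_center, block_b_center in the frame of tub below 0.08 m and contact force between the fingers and block_a below 0.1 N and x of block_b_center in the frame of tub between -0.075 and 0.075 m and y of block_b_center in the frame of tub between -0.075 and 0.075 m and contact force between the fingers and block_b below 0.1 N), for 0.2 s.
2. the rod is held out with the pointer at the ring (x of pointer in the frame of index between -0.007 and 0.007 m and contact force between the fingers and gauge_rod above 2 N), for 0.3 s.
At the end, for the whole second after the job is handed in: Both halves lie inside the tub; the fingers hold the rod (at least 2 N) with the pointer's centre within 7 mm of the ring's centre along the tube, at rest, through the last second; the ring was not shifted (4 mm) (all of step 1 and all of step 2 and linear speed of gauge_rod below 0.02 m/s and distance of index from where it was at the start of the episode below 0.004 m); the arm keeps its last pose, push and grip.
It fails at once if the pointer was pulled more than 15 mm past the ring (x of pointer in the frame of index below -0.015 m).
It fails at once if another thing on the bench was shifted by more than 30 mm (distance of any of glue, screwdriver, vial, weight, amber, dish, wash from where it was at the start of the episode above 0.03 m).
It also fails if it takes over 54 s, if anything falls off the work surface, if the arm or the gripper's body presses on something with over 40 N, if the wrist force passes 120 N, or if a joint passes its speed limit or range.

ROBOT

A 7-joint arm with a two-finger parallel gripper is mounted at the origin on the work surface. World frame = base frame: x ahead of the robot, y to its left, z up, the work surface at z = 0. Lengths are in m, angles in rad, forces in N, time in s.
With the tool pointing down it reaches from about 0.425 to 0.925 m from the base axis. Payload 6.8 kg.
Tool frame: the origin (TCP) lies between the finger pads; the fingertips stand finger_overhang ahead of it and the grasp point (between the pads) lies 6 mm ahead of it (finger_overhang is the distance from the TCP to the fingertips, in m); z points along the fingers, y is the line along which they close (so a half turn about z gives the same grasp; the last joint's range is limited). The gripper opens to 85 mm and grips with 20 to 120 N. Pads are 22 mm wide; open, the fingers measure 114 mm over their backs; the gripper's body (76 mm by 85 mm) begins 54 mm behind the grasp point. The pads swing forward as they close: fully open they stand 13 mm farther back than shut.
Start: joints at [-1.444, 0.477, 0.022, 1.555, -0.011, 1.109, -0.083], TCP at [0.157, 0.656, 0.256] pointing down, gripper open.
Joint ranges: [-2.96, 2.96], [-0.34, 2.1], [-1.41, 1.46], [0.24, 2.44], [-1.37, 4.51], [0.17, 1.92], [-2.96, 2.96]. Speed limits (rad/s): [2.39, 2.39, 3.14, 3.14, 3.14, 3.14, 3.14].

INTERFACE

Orientations are given as a unit quaternion [w, x, y, z].
In Python, from station import * gives the robot as it stands.
- The arm moves only by the tool drive_tool, never from a script. Its argument "increments" is a list of rows, each an object of numbers: "claw": the finger opening in m, from 0 to 0.0854; "dx", "dy", "dz": the shift along the tool's x, y, z in m; "wx", "wy", "wz": the turn, a rotation vector about the tool's x, y, z in degrees. A call has 1 to 20 rows; each row shifts and turns the commanded pose from where the row before left it, along the tool's axes as they then stand; what a row does not reach is not made up. A row lasts 1/8 s, in which the tool goes at most 62.5 mm and 10.7 degrees, less where a joint would pass 70% of its speed; a pose out of reach is approached as far as the arm can. A call with a gripper value outside its range is refused whole. The fingers move at their own pace and stop on an object; "newtons" is the grip in N (left out, the last holds). Time passes only in rows, so rows that do not move let the fingers close. It gives the time, the measured TCP pose, the force, the opening and the grip force at its end, in the units of the state.
- get_obs(): the state, without advancing time (a new reading comes with each control period).
- read_camera(name): name is "scene" or "side" or "wrist"; returns (picture, depth): 420x560x3 uint8, red, green, blue; 420x560 float32, m along the optical axis (not along the pixel's ray), 0 where there is no reading.
- calibration(name): a dict with "intrinsics" (3x3 intrinsics, pixels), "R" (3x3) and "t" (3): a world point X has camera coordinates R X + t; the wrist camera has in their place "mount" (4x4, takes a point from camera to tool coordinates, whose origin is the TCP and whose axes are the flange's). Camera axes: x right, y down, z forward; pixel columns grow to the right and rows downward; lengths in m; the calibration is good to about 2 mm. The wrist camera is an equidistant fisheye: a pixel r from the principal point sees the ray r / f radians off the axis. A picture is of the moment at which its call begins: read the wrist's pose just before it. calibration takes no time and is no camera call.
- hand_in(): hands the job in; it is judged then, once.
The state is a dict: "t": time; "q": joint angles; "joint_vel": joint speeds; "joint_torque": joint torques, N m; "eef_pos": TCP position; "tool_rot": TCP orientation; "contact_force": force on the tool from outside, world axes, zero at the start; "torque": the same for the moment, N m; "gripper_width": opening from 0.0 (shut) to 1.0 (fully open); "grasp_force": force on a finger pad.
Only numpy, scipy, OpenCV 4.12 (cv2) and the standard library are available. Lean on these libraries where they do the work, as an engineer would, in place of code of your own. Each camera call takes 0.05 s, during which the arm holds its last target. There are 200 camera calls.

## Working session

There is one attempt and no reset: what is moved stays moved. The work goes in short steps, Python scripts to look and compute and a tool call to move; the robot and the scene stay as the last step left them, time stands still between calls to the robot, and variables do not carry over. Pictures are saved under pics/ and viewed, at most 10 in all, crops included, and the job is handed in when it is done.

Besides the shell and the picture viewer there is one more tool, called after ">>>" by a JSON object that holds its "op" and its "data", one argument or row to a line. drive_tool: Moves the arm, as the interface text tells. Its arguments: {"type":"object","properties":{"increments":{"type":"array","items":{"type":"object","properties":{"claw":{"type":"number"},"dx":{"type":"number"},"dy":{"type":"number"},"dz":{"type":"number"},"wx":{"type":"number"},"wy":{"type":"number"},"wz":{"type":"number"}}}},"newtons":{"type":"number"}},"required":["increments"]}

```bash
mkdir -p pics
cat > h.py <<'E'
from station import *
import numpy as np, cv2
def snap(n,f):
    im,d=read_camera(n); cv2.imwrite('pics/'+f+'.png',im[:,:,::-1]); np.savez('pics/'+f+'.npz',im=im,d=d); return im,d
def world(n,d):
    c=calibration(n);K=np.array(c['intrinsics']);R=np.array(c['R']);t=np.array(c['t'])
    v,u=np.mgrid[:d.shape[0],:d.shape[1]]
    P=np.stack([(u-K[0,2])/K[0,0]*d,(v-K[1,2])/K[1,1]*d,d],-1)
    return (P-t)@R
E
python3 - <<'E'
from h import *
o=get_obs();print(o)
a=snap('scene','scene0')[0];b=snap('side','side0')[0]
for n in('scene','side'):
  c=calibration(n);print(n,c['intrinsics'],-np.array(c['R']).T@np.array(c['t']))
print(calibration('wrist'))
E
```

```text
{'t': 0.0, 'q': array([-1.44412286,  0.47781222,  0.02232036,  1.5564612 , -0.01149165,
        1.10927438, -0.08311268]), 'joint_vel': array([ 9.52224373e-04,  8.84163003e-04, -1.71251983e-03, -3.57305105e-04,
        9.50554881e-05,  6.88650035e-04,  1.02495548e-03]), 'joint_torque': array([-1.26294012e-04, -5.96450007e+01,  1.60796966e+00, -2.81207621e+01,
        1.24441463e-02,  9.29964735e-03,  8.49586002e-06]), 'eef_pos': array([0.15689531, 0.65595196, 0.25531305]), 'tool_rot': array([-3.97187971e-05,  1.17102502e-01,  9.93119413e-01, -9.12732628e-04]), 'contact_force': array([-0.16955376,  0.29695772,  0.32374371]), 'torque': array([-0.03510836, -0.0587954 , -0.00938847]), 'grasp_force': 0.0, 'gripper_width': 0.9962994224110557}
scene [[390.95383995   0.         282.6978808 ]
 [  0.         390.95383995 213.06587807]
 [  0.           0.           1.        ]] [ 1.22105341 -0.23936764  0.82748759]
side [[403.64240383   0.         287.53162993]
 [  0.         403.64240383 211.91589291]
 [  0.           0.           1.        ]] [0.19133868 0.63805034 0.88844878]
{'intrinsics': array([[325.1922621 ,   0.        , 278.8077944 ],
       [  0.        , 325.1922621 , 215.16399134],
       [  0.        ,   0.        ,   1.        ]]), 'mount': array([[-1.56493487e-04, -9.49035560e-01, -3.15168973e-01,
         8.15242023e-02],
       [ 9.99999830e-01, -3.25412901e-04,  4.83343754e-04,
         4.07141031e-04],
       [-5.61270460e-04, -3.15168844e-01,  9.49035450e-01,
        -1.17075519e-01],
       [ 0.00000000e+00,  0.00000000e+00,  0.00000000e+00,
         1.00000000e+00]])}
```

View pics/scene0.png

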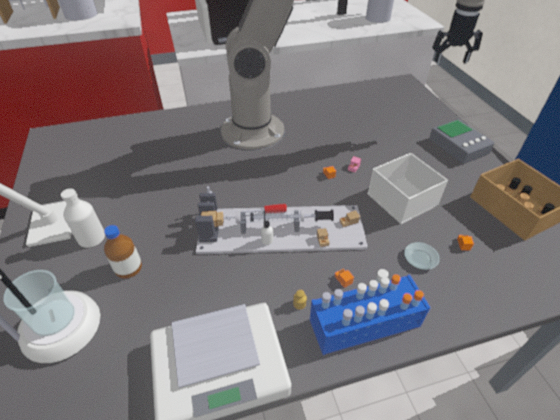

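View pics/side0.png

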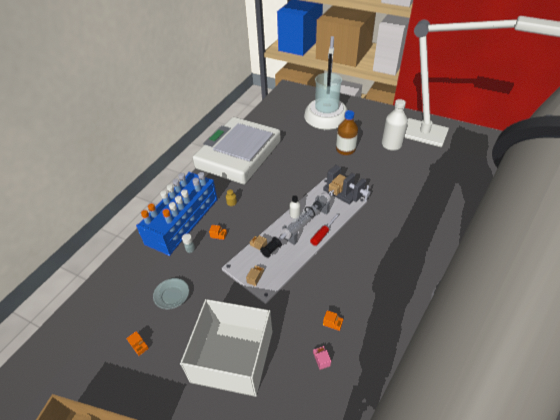

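The scene view shows the rig along world -y, with the knob at scene (322,214) and side (270,246). There are two natural-wood blocks on the plate, at side (258,242) and (254,276). The orange and pink look-alikes are off the plate at side (218,232), (137,343), (333,320) and (322,356). The tub is at side (230,345). Next I'll enlarge this and measure.

Run:
```python
from h import *
z=np.load('pics/side0.npz');im,d=z['im'],z['d'];W=world('side',d)
cv2.imwrite('pics/crop0.png',cv2.resize(im[165:305,215:385,::-1],None,fx=4.6,fy=4.2,interpolation=cv2.INTER_CUBIC))
for n,f in(('side','side0'),('scene','scene0')):
  z=np.load(f'pics/{f}.npz');im,d=z['im'],z['d'];W=world(n,d)
  X,Y,Z=W[...,0],W[...,1],W[...,2]
  m=(abs(Z-.012)<.005)&(im.min(-1)>110)&(d>0)
  m=cv2.morphologyEx(m.astype(np.uint8),cv2.MORPH_OPEN,np.ones((3,3)))
  k,l,s,c=cv2.connectedComponentsWithStats(m);i=1+s[1:,4].argmax();P=W[l==i];r=cv2.minAreaRect(P[:,:2].astype(np.float32)*1000)
  print(n,'plate',r,cv2.boxPoints(r).round().tolist(),np.median(P[:,2]))
  m=(abs(Z-.1)<.006)&(im.min(-1)>120)&(Y>.1)&(Y<.6)
  P=W[m];r=cv2.minAreaRect(P[:,:2].astype(np.float32)*1000) if m.sum()>5 else 0
  print('tub',m.sum(),r)
  hsv=cv2.cvtColor(im,cv2.COLOR_RGB2HSV)
  m=(hsv[...,0]>8)&(hsv[...,0]<22)&(hsv[...,1]>80)&(hsv[...,1]<200)&(Z>.014)&(Z<.06)&(X>.4)&(X<.8)&(abs(Y)<.4)
  k,l,s,c=cv2.connectedComponentsWithStats(m.astype(np.uint8))
  for i in range(1,k):
    if s[i,4]>25: 
      P=W[l==i];print(c[i].round(),s[i,4],P.mean(0).round(3),P.max(0).round(3),P.min(0).round(3))
```

```text
side plate ((506.96142578125, -29.540176391601562), (447.79315185546875, 161.4445343017578), 75.53636169433594) [[373.0, -226.0], [529.0, -267.0], [641.0, 167.0], [485.0, 207.0]] 0.011807289491361141
tub 668 ((611.0401611328125, 250.849853515625), (205.24598693847656, 525.9668579101562), 49.41721725463867)
[336. 190.] 55 [ 0.461 -0.198  0.05 ] [ 0.483 -0.185  0.06 ] [ 0.448 -0.223  0.025]
[258. 242.] 154 [0.582 0.063 0.033] [0.607 0.073 0.042] [0.564 0.045 0.014]
[254. 275.] 208 [0.538 0.162 0.033] [0.553 0.18  0.044] [0.528 0.13  0.014]
scene plate ((510.66949462890625, -36.601165771484375), (459.9695129394531, 161.54823303222656), 76.12264251708984) [[377.0, -240.0], [534.0, -279.0], [644.0, 167.0], [487.0, 206.0]] 0.01157181066204499
tub 372 ((641.2214965820312, 316.87945556640625), (200.67547607421875, 509.5247497558594), 75.53775024414062)
[350. 218.] 151 [0.55  0.153 0.033] [0.561 0.178 0.043] [0.534 0.128 0.019]
[323. 237.] 121 [0.593 0.057 0.033] [0.611 0.069 0.042] [0.571 0.046 0.018]
[344. 277.] 142 [0.723 0.067 0.023] [0.741 0.085 0.032] [0.695 0.052 0.014]
[298. 300.] 86 [ 0.758 -0.065  0.031] [ 0.768 -0.049  0.049] [ 0.741 -0.075  0.014]
```

View pics/crop0.png

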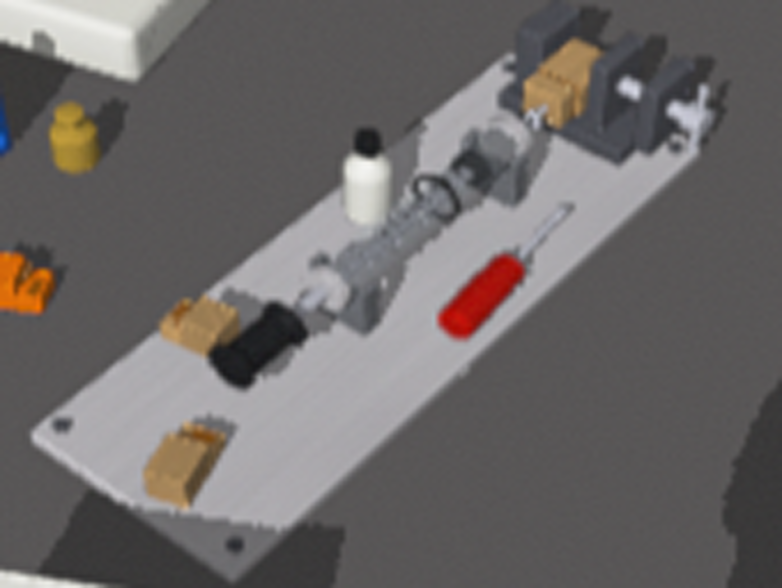

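The crop confirms that both natural beech halves are on the plate: A at crop (185,465), out in front of the knob with its step towards the knob, and B at crop (200,325), beside the knob. The orange piece at crop (20,285) is a look-alike standing off the plate, so I'll leave it. The ring is at crop (437,195) and the pointer at (470,168).

Run:
```python
from h import *
for n,f in(('side','side0'),('scene','scene0')):
  z=np.load(f'pics/{f}.npz');im,d=z['im'],z['d'];W=world(n,d)
  hsv=cv2.cvtColor(im,cv2.COLOR_RGB2HSV);X,Y,Z=W[...,0],W[...,1],W[...,2]
  col=(hsv[...,0]>8)&(hsv[...,0]<22)&(hsv[...,1]>60)&(X>.45)&(X<.65)
  for nm,y0,y1 in(('B',.02,.1),('A',.11,.22)):
    for lab,a,b in(('top',.036,.046),('step',.02,.032)):
      m=col&(Y>y0)&(Y<y1)&(Z>a)&(Z<b);P=W[m]
      print(n,nm,lab,m.sum(),P[:,:2].mean(0).round(4), cv2.minAreaRect(P[:,:2].astype(np.float32)*1000) if m.sum()>4 else '')
  m=(Z>.092)&(Z<.106)&(im.min(-1)>100)&(X>.4)&(X<.75)&(Y>.2)&(Y<.5)
  P=W[m];r=cv2.minAreaRect(P[:,:2].astype(np.float32)*1000);print('tub',m.sum(),r,cv2.boxPoints(r).round().tolist())
  m=(Z>.06)&(Z<.08)&(im.max(-1)<70)&(X>.48)&(X<.6)&(Y>.03)&(Y<.13)
  P=W[m];print('knob top',m.sum(),P.mean(0),cv2.minAreaRect(P[:,:2].astype(np.float32)*1000))
```

```text
side B top 76 [0.5777 0.0605] ((577.332275390625, 59.80929183959961), (26.65053939819336, 27.534208297729492), 80.19469451904297)
side B step 58 [0.5894 0.0627] ((586.3722534179688, 60.42980194091797), (26.126052856445312, 42.620567321777344), 80.54517364501953)
side A top 105 [0.5403 0.1641] ((540.7201538085938, 163.061767578125), (24.645313262939453, 33.4335823059082), 1.7405651807785034)
side A step 76 [0.5378 0.1533] ((540.605224609375, 153.82176208496094), (51.83434295654297, 24.946611404418945), 89.88829040527344)
tub 760 ((489.63739013671875, 354.6103820800781), (151.14279174804688, 151.502685546875), 14.833422660827637) [[397.0, 408.0], [436.0, 262.0], [582.0, 301.0], [543.0, 447.0]]
knob top 147 [0.53140645 0.08060603 0.0662696 ] ((532.4356079101562, 79.85376739501953), (50.21806716918945, 29.223358154296875), 76.2437973022461)
scene B top 78 [0.5836 0.0582] ((582.980224609375, 58.65660858154297), (25.53121566772461, 27.753379821777344), 80.99026489257812)
scene B step 66 [0.6021 0.0552] ((601.3065795898438, 56.05793762207031), (24.439390182495117, 24.628435134887695), 82.28877258300781)
scene A top 80 [0.5467 0.1628] ((546.4591064453125, 162.72052001953125), (24.92938804626465, 33.1821403503418), 10.966103553771973)
scene A step 81 [0.5518 0.1449] ((547.6095581054688, 151.46908569335938), (25.149311065673828, 47.311710357666016), 4.053002834320068)
tub 454 ((493.11138916015625, 354.0945129394531), (151.80165100097656, 154.77798461914062), 14.467589378356934) [[400.0, 410.0], [439.0, 260.0], [586.0, 298.0], [547.0, 448.0]]
knob top 97 [0.54344132 0.07669805 0.06561766] ((543.5406494140625, 76.36963653564453), (44.16742706298828, 18.428579330444336), 73.76533508300781)
```

>>> {"op": "drive_tool", "data": {
  "increments": [
    {"dx":-0.046,"dy":-0.04,"claw":0.06},
    {"dx":-0.046,"dy":-0.04},
    {"dx":-0.046,"dy":-0.04},
    {"dx":-0.046,"dy":-0.04},
    {"dx":-0.046,"dy":-0.04},
    {"dx":-0.046,"dy":-0.04},
    {"dx":-0.046,"dy":-0.04},
    {"dx":-0.046,"dy":-0.04},
    {"dx":-0.046,"dy":-0.04,"dz":0.01},
    {"dx":-0.046,"dy":-0.04,"dz":0.01},
    {"dx":-0.046,"dy":-0.04,"dz":0.01},
    {"dx":-0.046,"dy":-0.04,"dz":0.01},
    {},
    {}
  ],
  "newtons": 30
}}

```text
schema error: expected keys claw, dx, dy, dz, wx, wy, wz
```

```bash
cat >> h.py <<'E'
from scipy.spatial.transform import Rotation as Ro
def wsnap(f):
    o=get_obs();p=o['eef_pos'];q=o['tool_rot'];im,d=snap('wrist',f)
    R=Ro.from_quat([q[1],q[2],q[3],q[0]]).as_matrix();c=calibration('wrist');K=np.array(c['intrinsics']);M=np.array(c['mount'])
    v,u=np.mgrid[:d.shape[0],:d.shape[1]];x=(u-K[0,2])/K[0,0];y=(v-K[1,2])/K[1,1];r=np.hypot(x,y)+1e-9
    k=np.tan(r)/r;P=np.stack([x*k*d,y*k*d,d],-1)
    T=P@M[:3,:3].T+M[:3,3];W=T@R.T+p;np.savez('pics/'+f+'.npz',im=im,d=d,W=W,p=p,R=R)
    print('t',o['t'],'p',p.round(4),'yaw of tool y',np.degrees(np.arctan2(R[1,1],R[0,1])).round(2),'tilt',R[:,2].round(3),'q',o['q'].round(2))
    return im,d,W,p,R
def wood(im,W,reg=(.48,.65,.0,.22)):
    hsv=cv2.cvtColor(im,cv2.COLOR_RGB2HSV);X,Y,Z=W[...,0],W[...,1],W[...,2]
    col=(hsv[...,0]>8)&(hsv[...,0]<22)&(hsv[...,1]>60)&(X>reg[0])&(X<reg[1])
    for nm,y0,y1 in(('B',.02,.1),('A',.11,.22)):
      for lab,a,b in(('top',.036,.046),('step',.02,.032)):
        m=col&(Y>y0)&(Y<y1)&(Z>a)&(Z<b);P=W[m]
        if m.sum()>20: print(nm,lab,m.sum(),P.mean(0).round(4),cv2.minAreaRect(P[:,:2].astype(np.float32)*1000))
E
python3 - <<'E'
from h import *
im,d,W,p,R=wsnap('w1');wood(im,W)
E
```

```text
t 0.1 p [0.1569 0.656  0.2554] yaw of tool y 76.55 tilt [-0.    -0.002 -1.   ] q [-1.44  0.48  0.02  1.56 -0.01  1.11 -0.08]
```

View pics/w1.png

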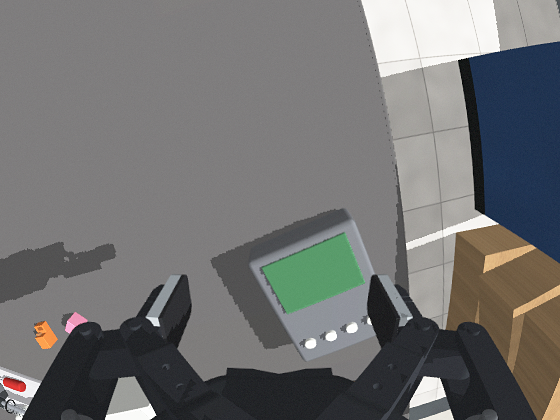

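The move was refused because every row needs all the keys, so this picture only shows the view from the start pose.

>>> {"op": "drive_tool", "data": {
  "increments": [
    {"claw":0.06,"dx":-0.046,"dy":-0.04,"dz":0,"wx":0,"wy":0,"wz":0},
    {"claw":0.06,"dx":-0.046,"dy":-0.04,"dz":0,"wx":0,"wy":0,"wz":0},
    {"claw":0.06,"dx":-0.046,"dy":-0.04,"dz":0,"wx":0,"wy":0,"wz":0},
    {"claw":0.06,"dx":-0.046,"dy":-0.04,"dz":0,"wx":0,"wy":0,"wz":0},
    {"claw":0.06,"dx":-0.046,"dy":-0.04,"dz":0,"wx":0,"wy":0,"wz":0},
    {"claw":0.06,"dx":-0.046,"dy":-0.04,"dz":0,"wx":0,"wy":0,"wz":0},
    {"claw":0.06,"dx":-0.046,"dy":-0.04,"dz":0,"wx":0,"wy":0,"wz":0},
    {"claw":0.06,"dx":-0.046,"dy":-0.04,"dz":0,"wx":0,"wy":0,"wz":0},
    {"claw":0.06,"dx":-0.046,"dy":-0.04,"dz":0.01,"wx":0,"wy":0,"wz":0},
    {"claw":0.06,"dx":-0.046,"dy":-0.04,"dz":0.01,"wx":0,"wy":0,"wz":0},
    {"claw":0.06,"dx":-0.046,"dy":-0.04,"dz":0.01,"wx":0,"wy":0,"wz":-2},
    {"claw":0.06,"dx":-0.046,"dy":-0.04,"dz":0.01,"wx":0,"wy":0,"wz":-2},
    {"claw":0.06,"dx":0,"dy":0,"dz":0,"wx":0,"wy":0,"wz":0},
    {"claw":0.06,"dx":0,"dy":0,"dz":0,"wx":0,"wy":0,"wz":0}
  ],
  "newtons": 30
}}

```text
t: 1.9
eef_pos: [0.5835, 0.0629, 0.2159]
tool_rot: [-0.001, 0.083, 0.997, 0.0]
contact_force: [-0.3, 0.9, 0.1]
gripper_width: 0.701
grasp_force: 0.0
```

Run:
```python
from h import *
im,d,W,p,R=wsnap('w2');wood(im,W)
```

```text
t 1.9 p [0.5835 0.0629 0.2159] yaw of tool y 80.52 tilt [-0.001  0.    -1.   ] q [-0.46  0.38  0.31  1.83 -0.14  0.95  1.32]
B top 744 [0.5783 0.061  0.0395] ((578.872802734375, 60.95780563354492), (25.26093101501465, 26.38287353515625), 84.4925537109375)
B step 316 [0.5944 0.0587 0.0268] ((586.4490356445312, 59.86827850341797), (24.911720275878906, 42.11629104614258), 84.456787109375)
A top 870 [0.5415 0.1644 0.0394] ((541.6279907226562, 164.935791015625), (26.00360679626465, 31.53120231628418), 3.384124994277954)
A step 557 [0.5412 0.1409 0.0266] ((541.4412841796875, 154.9005126953125), (25.594097137451172, 49.597103118896484), 6.399876117706299)
```

View pics/w2.png

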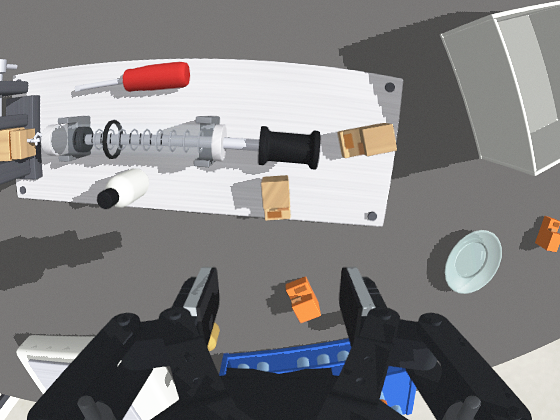

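The picture shows the whole rig from above: B at (275,197) with its step away from the knob, A at (368,140), the ring at (112,139) and the pointer at (83,139). The measured block sizes fit. I'll grip B first.

>>> {"op": "drive_tool", "data": {
  "increments": [
    {"claw":0.06,"dx":0.002,"dy":-0.0025,"dz":0.04,"wx":0,"wy":0,"wz":-4},
    {"claw":0.06,"dx":0,"dy":0,"dz":0.055,"wx":0,"wy":0,"wz":0},
    {"claw":0.06,"dx":0,"dy":0,"dz":0.04,"wx":0,"wy":0,"wz":0},
    {"claw":0.06,"dx":0,"dy":0,"dz":0.02,"wx":0,"wy":0,"wz":0},
    {"claw":0.06,"dx":0,"dy":0,"dz":0.01,"wx":0,"wy":0,"wz":0}
  ]
}}

```text
t: 2.58
eef_pos: [0.5814, 0.0615, 0.051]
tool_rot: [-0.0, 0.047, 0.999, 0.0]
contact_force: [1.2, 0.1, 0.1]
gripper_width: 0.701
grasp_force: 0.0
```

Run:
```python
import station
print([ (k,getattr(station,k)) for k in dir(station) if 'over' in k.lower() or 'finger' in k.lower()])
```

```text
[('finger_overhang', 0.025)]
```

>>> {"op": "drive_tool", "data": {
  "increments": [
    {"claw":0.06,"dx":0,"dy":0,"dz":0.009,"wx":0,"wy":0,"wz":0},
    {"claw":0.015,"dx":0,"dy":0,"dz":0,"wx":0,"wy":0,"wz":0},
    {"claw":0.015,"dx":0,"dy":0,"dz":0,"wx":0,"wy":0,"wz":0},
    {"claw":0.015,"dx":0,"dy":0,"dz":0,"wx":0,"wy":0,"wz":0},
    {"claw":0.015,"dx":0,"dy":0,"dz":0,"wx":0,"wy":0,"wz":0},
    {"claw":0.015,"dx":0,"dy":0,"dz":0,"wx":0,"wy":0,"wz":0}
  ],
  "newtons": 30
}}

```text
t: 3.32
eef_pos: [0.5823, 0.0604, 0.0432]
tool_rot: [0.001, 0.048, 0.999, 0.0]
contact_force: [-0.9, -0.8, 6.4]
gripper_width: 0.3
grasp_force: 30.9
```

>>> {"op": "drive_tool", "data": {
  "increments": [
    {"claw":0.015,"dx":0,"dy":0,"dz":-0.03,"wx":0,"wy":0,"wz":0},
    {"claw":0.015,"dx":0,"dy":0,"dz":-0.06,"wx":0,"wy":0,"wz":0},
    {"claw":0.015,"dx":0,"dy":0,"dz":-0.05,"wx":0,"wy":0,"wz":0},
    {"claw":0.015,"dx":0.0194,"dy":0.047,"dz":0,"wx":0,"wy":0,"wz":0},
    {"claw":0.015,"dx":0.0194,"dy":0.047,"dz":0,"wx":0,"wy":0,"wz":0},
    {"claw":0.015,"dx":0.0194,"dy":0.047,"dz":0,"wx":0,"wy":0,"wz":0},
    {"claw":0.015,"dx":0.0194,"dy":0.047,"dz":0,"wx":0,"wy":0,"wz":3},
    {"claw":0.015,"dx":0.0194,"dy":0.047,"dz":0,"wx":0,"wy":0,"wz":3},
    {"claw":0.015,"dx":0.0194,"dy":0.047,"dz":0,"wx":0,"wy":0,"wz":4},
    {"claw":0.015,"dx":0,"dy":0,"dz":0.02,"wx":0,"wy":0,"wz":0},
    {"claw":0.015,"dx":0,"dy":0,"dz":0.0,"wx":0,"wy":0,"wz":0}
  ]
}}

```text
t: 4.7
eef_pos: [0.4989, 0.3537, 0.1609]
tool_rot: [-0.001, 0.134, 0.991, -0.001]
contact_force: [-0.7, -0.2, -0.5]
gripper_width: 0.297
grasp_force: 30.1
```

>>> {"op": "drive_tool", "data": {
  "increments": [
    {"claw":0.015,"dx":0.005,"dy":0,"dz":0.04,"wx":0,"wy":0,"wz":0},
    {"claw":0.015,"dx":0,"dy":0,"dz":0.04,"wx":0,"wy":0,"wz":0},
    {"claw":0.05,"dx":0,"dy":0,"dz":0,"wx":0,"wy":0,"wz":0},
    {"claw":0.05,"dx":0,"dy":0,"dz":0,"wx":0,"wy":0,"wz":0},
    {"claw":0.05,"dx":0,"dy":0,"dz":0,"wx":0,"wy":0,"wz":0},
    {"claw":0.05,"dx":0,"dy":0,"dz":-0.06,"wx":0,"wy":0,"wz":0},
    {"claw":0.05,"dx":0,"dy":0,"dz":-0.06,"wx":0,"wy":0,"wz":0},
    {"claw":0.06,"dx":0,"dy":0,"dz":0,"wx":0,"wy":0,"wz":0}
  ]
}}

```text
t: 5.7
eef_pos: [0.4987, 0.3574, 0.2093]
tool_rot: [0.004, 0.135, 0.991, 0.005]
contact_force: [0.4, 0.4, -0.4]
gripper_width: 0.702
grasp_force: 0.0
```

>>> {"op": "drive_tool", "data": {
  "increments": [
    {"claw":0.06,"dx":-0.0233,"dy":-0.0435,"dz":0,"wx":0,"wy":0,"wz":0},
    {"claw":0.06,"dx":-0.0233,"dy":-0.0435,"dz":0,"wx":0,"wy":0,"wz":0},
    {"claw":0.06,"dx":-0.0233,"dy":-0.0435,"dz":0,"wx":0,"wy":0,"wz":0},
    {"claw":0.06,"dx":-0.0233,"dy":-0.0435,"dz":0,"wx":0,"wy":0,"wz":0},
    {"claw":0.06,"dx":0,"dy":0,"dz":0,"wx":0,"wy":0,"wz":10},
    {"claw":0.06,"dx":0,"dy":0,"dz":0,"wx":0,"wy":0,"wz":10},
    {"claw":0.06,"dx":0,"dy":0,"dz":0,"wx":0,"wy":0,"wz":10},
    {"claw":0.06,"dx":0,"dy":0,"dz":0,"wx":0,"wy":0,"wz":10},
    {"claw":0.06,"dx":0,"dy":0,"dz":0,"wx":0,"wy":0,"wz":10},
    {"claw":0.06,"dx":0,"dy":0,"dz":0.02,"wx":0,"wy":0,"wz":10},
    {"claw":0.06,"dx":0,"dy":0,"dz":0.02,"wx":0,"wy":0,"wz":10},
    {"claw":0.06,"dx":0,"dy":0,"dz":0,"wx":0,"wy":0,"wz":0},
    {"claw":0.06,"dx":0,"dy":0,"dz":0,"wx":0,"wy":0,"wz":0}
  ]
}}

```text
t: 7.32
eef_pos: [0.5392, 0.163, 0.163]
tool_rot: [0.0, 0.677, 0.736, 0.0]
contact_force: [-0.3, 0.4, -0.1]
gripper_width: 0.701
grasp_force: 0.0
```

Run:
```python
from h import *
im,d,W,p,R=wsnap('w3');wood(im,W)
X,Y,Z=W[...,0],W[...,1],W[...,2]
```

```text
t 7.325 p [0.5392 0.163  0.163 ] yaw of tool y 4.73 tilt [ 0.001  0.    -1.   ] q [-0.86  0.46  0.59  1.94 -0.33  0.84 -0.01]
A top 1248 [0.5418 0.1659 0.0394] ((542.0370483398438, 165.2281951904297), (25.058055877685547, 31.20256805419922), 4.215928077697754)
A step 507 [0.5425 0.1465 0.0267] ((542.5462646484375, 155.70814514160156), (25.197067260742188, 50.34091567993164), 3.4456329345703125)
```

View pics/w3.png

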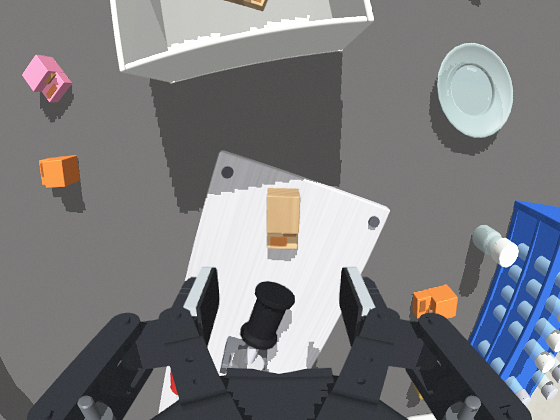

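A is at (283,212) with its step at the knob end. B is in the tub at (245,2). Now I'll grip A.

>>> {"op": "drive_tool", "data": {
  "increments": [
    {"claw":0.06,"dx":0.004,"dy":0.003,"dz":0.03,"wx":0,"wy":0,"wz":0},
    {"claw":0.06,"dx":0,"dy":0,"dz":0.05,"wx":0,"wy":0,"wz":0},
    {"claw":0.06,"dx":0,"dy":0,"dz":0.03,"wx":0,"wy":0,"wz":0},
    {"claw":0.06,"dx":0,"dy":0,"dz":0.008,"wx":0,"wy":0,"wz":0},
    {"claw":0.06,"dx":0,"dy":0,"dz":0,"wx":0,"wy":0,"wz":0},
    {"claw":0.015,"dx":0,"dy":0,"dz":0,"wx":0,"wy":0,"wz":0},
    {"claw":0.015,"dx":0,"dy":0,"dz":0,"wx":0,"wy":0,"wz":0},
    {"claw":0.015,"dx":0,"dy":0,"dz":0,"wx":0,"wy":0,"wz":0},
    {"claw":0.015,"dx":0,"dy":0,"dz":0,"wx":0,"wy":0,"wz":0},
    {"claw":0.015,"dx":0,"dy":0,"dz":0,"wx":0,"wy":0,"wz":0}
  ]
}}

```text
t: 8.62
eef_pos: [0.5424, 0.1676, 0.0457]
tool_rot: [0.0, 0.678, 0.735, 0.001]
contact_force: [-1.6, 1.2, 7.2]
gripper_width: 0.298
grasp_force: 29.6
```

>>> {"op": "drive_tool", "data": {
  "increments": [
    {"claw":0.015,"dx":0,"dy":0,"dz":-0.03,"wx":0,"wy":0,"wz":0},
    {"claw":0.015,"dx":0,"dy":0,"dz":-0.06,"wx":0,"wy":0,"wz":0},
    {"claw":0.015,"dx":0,"dy":0,"dz":-0.045,"wx":0,"wy":0,"wz":0},
    {"claw":0.015,"dx":0.0475,"dy":-0.009,"dz":0,"wx":0,"wy":0,"wz":0},
    {"claw":0.015,"dx":0.0475,"dy":-0.009,"dz":0,"wx":0,"wy":0,"wz":0},
    {"claw":0.015,"dx":0.0475,"dy":-0.009,"dz":0,"wx":0,"wy":0,"wz":0},
    {"claw":0.015,"dx":0.0475,"dy":-0.009,"dz":0,"wx":0,"wy":0,"wz":-5},
    {"claw":0.015,"dx":0,"dy":0,"dz":0,"wx":0,"wy":0,"wz":-5},
    {"claw":0.015,"dx":0,"dy":0,"dz":0.02,"wx":0,"wy":0,"wz":0},
    {"claw":0.015,"dx":0,"dy":0,"dz":0.0,"wx":0,"wy":0,"wz":0}
  ]
}}

```text
t: 9.88
eef_pos: [0.4896, 0.352, 0.1573]
tool_rot: [-0.0, 0.613, 0.79, -0.002]
contact_force: [-0.1, -0.3, -0.7]
gripper_width: 0.297
grasp_force: 29.7
```

>>> {"op": "drive_tool", "data": {
  "increments": [
    {"claw":0.015,"dx":0,"dy":0,"dz":0.03,"wx":0,"wy":0,"wz":0},
    {"claw":0.015,"dx":0,"dy":0,"dz":0.03,"wx":0,"wy":0,"wz":0},
    {"claw":0.05,"dx":0,"dy":0,"dz":0,"wx":0,"wy":0,"wz":0},
    {"claw":0.05,"dx":0,"dy":0,"dz":0,"wx":0,"wy":0,"wz":0},
    {"claw":0.05,"dx":0,"dy":0,"dz":0,"wx":0,"wy":0,"wz":0},
    {"claw":0.05,"dx":0,"dy":0,"dz":-0.05,"wx":0,"wy":0,"wz":0},
    {"claw":0.05,"dx":0,"dy":0,"dz":-0.06,"wx":0,"wy":0,"wz":0},
    {"claw":0.06,"dx":0,"dy":0,"dz":-0.03,"wx":0,"wy":0,"wz":0},
    {"claw":0.06,"dx":-0.05,"dy":0,"dz":0,"wx":0,"wy":0,"wz":0},
    {"claw":0.06,"dx":-0.05,"dy":0,"dz":0,"wx":0,"wy":0,"wz":0},
    {"claw":0.06,"dx":0,"dy":0,"dz":0,"wx":0,"wy":0,"wz":0}
  ]
}}

```text
t: 11.25
eef_pos: [0.5174, 0.2518, 0.241]
tool_rot: [0.001, 0.615, 0.788, 0.001]
contact_force: [-0.6, 0.4, 0.1]
gripper_width: 0.703
grasp_force: 0.0
```

Run:
```python
from h import *
im,d,W,p,R=wsnap('w4')
z=np.load('pics/w2.npz');im2,W2=z['im'],z['W']
# knob fit, tub halves
X,Y,Z=W2[...,0],W2[...,1],W2[...,2]
m=(im2.max(-1)<60)&(Z>.04)&(Z<.08)&(X>.48)&(X<.6)&(Y>.03)&(Y<.13)
P=W2[m];print('knob',m.sum(),cv2.minAreaRect(P[:,:2].astype(np.float32)*1000),P[:,2].max())
s=im[:,:,::-1].copy();cv2.imwrite('pics/c4.png',np.hstack([s[:260],]) )
```

```text
t 11.25 p [0.5174 0.2518 0.241 ] yaw of tool y 14.08 tilt [ 0.002  0.    -1.   ] q [-1.04  0.37  0.61  1.85 -0.25  1.   -0.08]
knob 1856 ((534.8285522460938, 79.76210021972656), (48.776649475097656, 32.48337173461914), 75.53166961669922) 0.07256540452290355
```

View pics/w4.png

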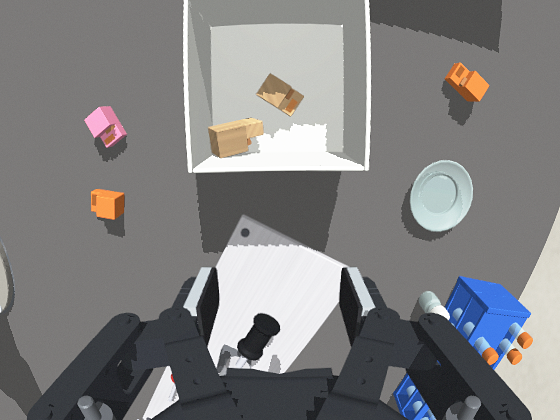

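Both halves are in the tub, at (235,138) and (280,95). Next I'll rectify the views onto the gauge's axis plane to get the distance from pointer to ring.

```bash
cat >> h.py <<'E'
def proj(n,Pw,p=None,R=None):
    c=calibration(n);K=np.array(c['intrinsics'])
    if n=='wrist':
        M=np.array(c['mount']);T=(Pw-p)@R;C=(T-M[:3,3])@M[:3,:3]
        rr=np.hypot(C[...,0],C[...,1])+1e-9;th=np.arctan2(rr,C[...,2])/rr
        return C[...,0]*th*K[0,0]+K[0,2],C[...,1]*th*K[1,1]+K[1,2]
    C=Pw@np.array(c['R']).T+np.array(c['t'])
    return C[...,0]/C[...,2]*K[0,0]+K[0,2],C[...,1]/C[...,2]*K[1,1]+K[1,2]
a=np.radians(75.6);ex=-np.array([np.cos(a),np.sin(a),0]);ey=np.array([np.sin(a),-np.cos(a),0])
KN=np.array([.536,.079,0.]);O=KN+.138*ex
def rect(n,im,p=None,R=None,z=.055):
    xs=np.linspace(-.09,.11,800);ys=np.linspace(.024,-.024,192)
    g=O+xs[None,:,None]*ex+ys[:,None,None]*ey+np.array([0,0,z])
    u,v=proj(n,g,p,R);return cv2.remap(im,u.astype(np.float32),v.astype(np.float32),cv2.INTER_CUBIC)
E
python3 - <<'E'
from h import *
z=np.load('pics/w2.npz');s=[rect('wrist',z['im'],z['p'],z['R'])]
for n in('side','scene'): s.append(rect(n,np.load(f'pics/{n}0.npz')['im']))
cv2.imwrite('pics/rect.png',np.vstack(s)[:,:,::-1])
for f in('w3','w4'):
  z=np.load(f'pics/{f}.npz');im,W=z['im'],z['W'];X,Y,Z=W[...,0],W[...,1],W[...,2]
  m=(im.max(-1)<60)&(Z>.045)&(Z<.08)&(X>.49)&(X<.58)&(Y>.03)&(Y<.13);P=W[m];print(f,m.sum(),cv2.minAreaRect(P[:,:2].astype(np.float32)*1000))
E
```

```text
w3 2103 ((534.8472900390625, 80.5923080444336), (51.34965133666992, 32.402381896972656), 75.608642578125)
w4 1033 ((534.9928588867188, 80.62322998046875), (51.61358642578125, 32.37253189086914), 76.41841125488281)
```

View pics/rect.png

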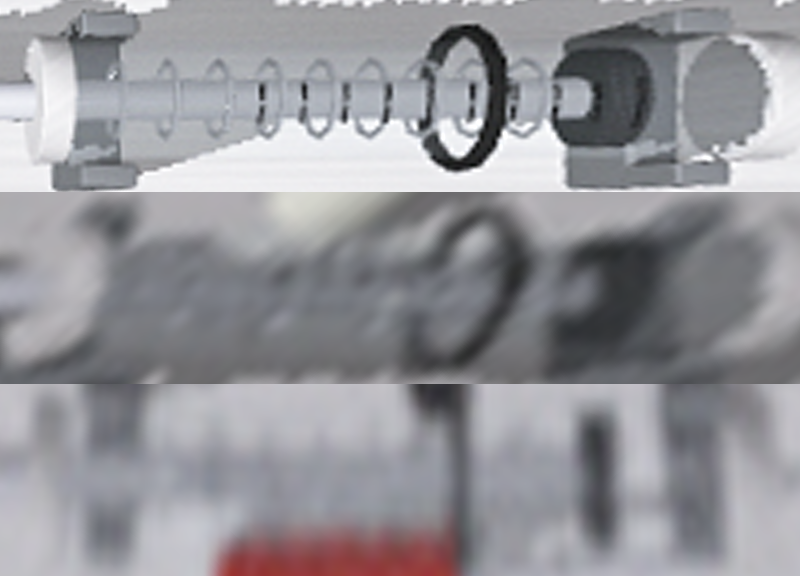

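In the rectified strips (4 px/mm), the wrist view has the ring at 464 and the pointer at 603. The scene view has 459 and 597, and the side view 469 and 605. That puts the ring about 35 mm from the pointer, and the pointer sits at rig x = 60 as it should. Now I'll move to the knob.

>>> {"op": "drive_tool", "data": {
  "increments": [
    {"claw":0.06,"dx":-0.057,"dy":-0.0082,"dz":0,"wx":0,"wy":0,"wz":0},
    {"claw":0.06,"dx":-0.057,"dy":-0.0082,"dz":0,"wx":0,"wy":0,"wz":0},
    {"claw":0.06,"dx":-0.057,"dy":-0.0082,"dz":0,"wx":0,"wy":0,"wz":0},
    {"claw":0.06,"dx":0,"dy":0,"dz":0.02,"wx":0,"wy":0,"wz":9.5},
    {"claw":0.06,"dx":0,"dy":0,"dz":0.04,"wx":0,"wy":0,"wz":9.5},
    {"claw":0.06,"dx":0,"dy":0,"dz":0.04,"wx":0,"wy":0,"wz":9.5},
    {"claw":0.06,"dx":0,"dy":0,"dz":0,"wx":0,"wy":0,"wz":0},
    {"claw":0.06,"dx":0,"dy":0,"dz":0,"wx":0,"wy":0,"wz":0}
  ]
}}

```text
t: 12.3
eef_pos: [0.5358, 0.086, 0.1407]
tool_rot: [0.0, 0.787, 0.618, 0.001]
contact_force: [-0.4, -0.6, 1.6]
gripper_width: 0.704
grasp_force: 0.0
```

Run:
```python
from h import *
im,d,W,p,R=wsnap('w5')
X,Y,Z=W[...,0],W[...,1],W[...,2]
m=(im.max(-1)<60)&(Z>.045)&(Z<.08)&(X>.49)&(X<.58)&(Y>.03)&(Y<.13);P=W[m];r=cv2.minAreaRect(P[:,:2].astype(np.float32)*1000);print(m.sum(),r)
for c in (np.r_[np.array(r[0])/1000,0],np.array([.535,.080,0])):
  print('dx,dy to go',(R.T@(c-p)).round(4))
```

```text
t 12.3 p [0.5358 0.086  0.1407] yaw of tool y -13.72 tilt [ 0.002  0.001 -1.   ] q [-0.8   0.49  0.69  2.01 -0.43  0.79 -0.1 ]
3251 ((535.2413940429688, 80.24419403076172), (49.887794494628906, 32.48366165161133), 75.54732513427734)
dx,dy to go [-0.0058  0.0006  0.1407]
dx,dy to go [-0.0061  0.0004  0.1407]
```

>>> {"op": "drive_tool", "data": {
  "increments": [
    {"claw":0.06,"dx":-0.006,"dy":0.0005,"dz":0.03,"wx":0,"wy":0,"wz":0.7},
    {"claw":0.06,"dx":0,"dy":0,"dz":0.03,"wx":0,"wy":0,"wz":0},
    {"claw":0.06,"dx":0,"dy":0,"dz":0.02,"wx":0,"wy":0,"wz":0},
    {"claw":0.06,"dx":0,"dy":0,"dz":0,"wx":0,"wy":0,"wz":0},
    {"claw":0.06,"dx":0,"dy":0,"dz":0,"wx":0,"wy":0,"wz":0}
  ]
}}

```text
t: 12.98
eef_pos: [0.5348, 0.0794, 0.0604]
tool_rot: [0.0, 0.791, 0.611, 0.001]
contact_force: [-0.2, -0.4, -0.5]
gripper_width: 0.7
grasp_force: 0.0
```

>>> {"op": "drive_tool", "data": {
  "increments": [
    {"claw":0.015,"dx":0,"dy":0,"dz":0,"wx":0,"wy":0,"wz":0},
    {"claw":0.015,"dx":0,"dy":0,"dz":0,"wx":0,"wy":0,"wz":0},
    {"claw":0.015,"dx":0,"dy":0,"dz":0,"wx":0,"wy":0,"wz":0},
    {"claw":0.015,"dx":0,"dy":0,"dz":0,"wx":0,"wy":0,"wz":0},
    {"claw":0.015,"dx":0,"dy":0,"dz":0,"wx":0,"wy":0,"wz":0}
  ],
  "newtons": 35
}}

```text
t: 13.6
eef_pos: [0.5355, 0.0793, 0.0603]
tool_rot: [0.001, 0.792, 0.611, 0.001]
contact_force: [3.7, -0.7, 5.9]
gripper_width: 0.291
grasp_force: 34.7
```

>>> {"op": "drive_tool", "data": {
  "increments": [
    {"claw":0.015,"dx":0.006,"dy":0,"dz":0,"wx":0,"wy":0,"wz":0},
    {"claw":0.015,"dx":0.008,"dy":0,"dz":0,"wx":0,"wy":0,"wz":0},
    {"claw":0.015,"dx":0.008,"dy":0,"dz":0,"wx":0,"wy":0,"wz":0},
    {"claw":0.015,"dx":0.006,"dy":0,"dz":0,"wx":0,"wy":0,"wz":0},
    {"claw":0.015,"dx":0.003,"dy":0,"dz":0,"wx":0,"wy":0,"wz":0},
    {"claw":0.015,"dx":0,"dy":0,"dz":0,"wx":0,"wy":0,"wz":0},
    {"claw":0.015,"dx":0,"dy":0,"dz":0,"wx":0,"wy":0,"wz":0}
  ]
}}

```text
t: 14.48
eef_pos: [0.5428, 0.1082, 0.0603]
tool_rot: [0.001, 0.792, 0.611, 0.001]
contact_force: [0.4, -3.6, 8.4]
gripper_width: 0.291
grasp_force: 35.0
```

Run:
```python
from h import *
o=get_obs();print('pulled mm',((np.array([.5355,.0793,.0603])-o['eef_pos'])@ex*1000).round(1),o['grasp_force'],o['contact_force'])
s=[rect(n,snap(n,n+'1')[0]) for n in('side','scene')]
cv2.imwrite('pics/rect1.png',np.vstack(s)[:,:,::-1])
```

```text
pulled mm 29.8 34.96365666389465 [ 0.42360212 -3.63471354  8.37053078]
```

View pics/rect1.png

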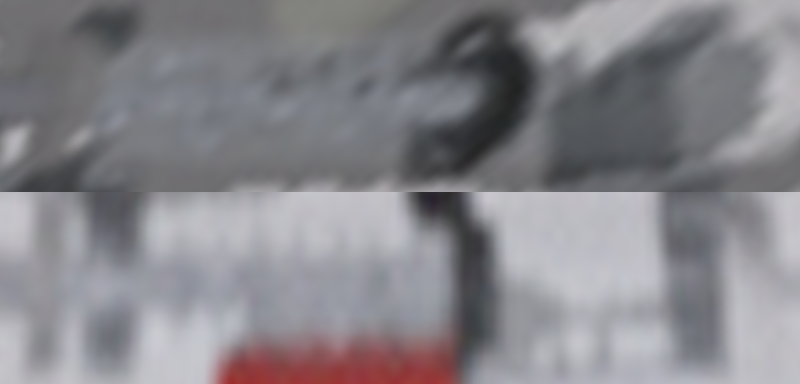

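In the scene strip the pointer is at about 478 and the ring at 459, so about 5 mm remain, in line with the 35 mm estimate.

>>> {"op": "drive_tool", "data": {
  "increments": [
    {"claw":0.015,"dx":0.003,"dy":0,"dz":0,"wx":0,"wy":0,"wz":0},
    {"claw":0.015,"dx":0.002,"dy":0,"dz":0,"wx":0,"wy":0,"wz":0},
    {"claw":0.015,"dx":0,"dy":0,"dz":0,"wx":0,"wy":0,"wz":0},
    {"claw":0.015,"dx":0,"dy":0,"dz":0,"wx":0,"wy":0,"wz":0},
    {"claw":0.015,"dx":0,"dy":0,"dz":0,"wx":0,"wy":0,"wz":0},
    {"claw":0.015,"dx":0,"dy":0,"dz":0,"wx":0,"wy":0,"wz":0}
  ]
}}

```text
t: 15.32
eef_pos: [0.544, 0.1128, 0.0602]
tool_rot: [0.001, 0.792, 0.611, 0.001]
contact_force: [1.3, -3.6, 8.0]
gripper_width: 0.297
grasp_force: 35.0
```

Run:
```python
from h import *
o=get_obs();print('pulled mm',((np.array([.5355,.0793,.0603])-o['eef_pos'])@ex*1000).round(1),o['grasp_force'],o['contact_force'])
A=rect('scene',snap('scene','scene2')[0]);B=rect('scene',np.load('pics/scene0.npz')['im']);C=rect('scene',np.load('pics/scene1.npz')['im'])
cv2.imwrite('pics/rect2.png',np.vstack([B,C,A])[:,:,::-1])
for n,I in(('rest',B),('30',C),('now',A)):
  for r in((60,90),(90,125)):
    g=255-I[r[0]:r[1]].mean((0,2));w=np.clip(g-g[400:660].min()-60,0,None);w[:400]=0;w[660:]=0
    print(n,r,'dark cols',[int(i) for i in np.where(g>135)[0] if 400<i<660][::6])
```

```text
pulled mm 34.5 35.01551270484924 [ 1.29261736 -3.58883746  8.00411682]
rest (60, 90) dark cols [451, 457, 463, 580, 586, 592, 598, 604, 610]
rest (90, 125) dark cols [451, 457, 463, 469, 586, 592, 598, 604, 610]
30 (60, 90) dark cols [451, 457, 463, 469, 475, 481, 487, 493]
30 (90, 125) dark cols [451, 457, 463, 469, 475, 481, 487, 493]
now (60, 90) dark cols [442, 448, 454, 460, 466, 472]
now (90, 125) dark cols [443, 449, 455, 461, 467, 473, 479]
```

View pics/rect2.png

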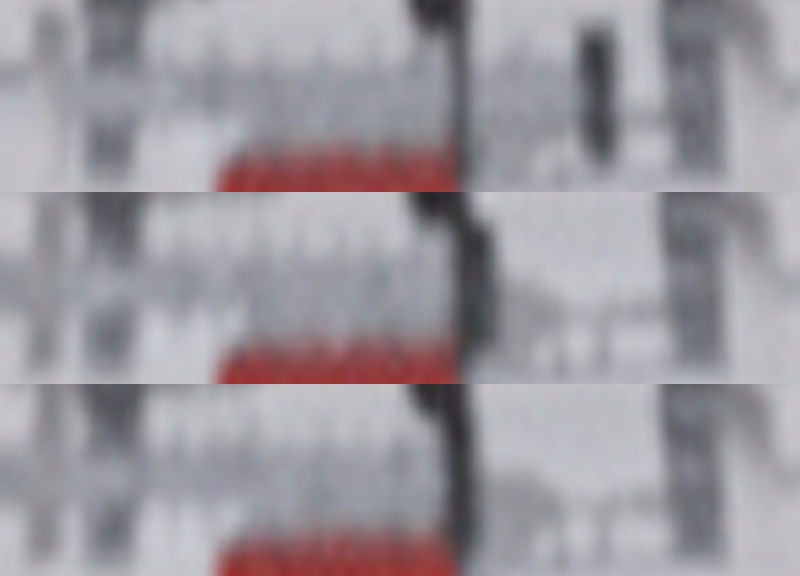

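The pointer's dark band now spans about 441–477 (centre 459), right on the ring at 460. The grip is 35 N and the arm is at rest.

```bash
python3 -c "
from station import *
print(hand_in())"
```

```text
the job is handed in; nothing more can be done
None
```

Both broken halves are in the tub, and the knob is held at 35 N with the rod drawn 34.5 mm, so the pointer is under the ring to within about 1 mm; the job is handed in (no verdict was returned).

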